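# Put the steel forming blocks away on their matching stands

### The job

Put the four steel forming blocks away on the jeweller's bench: set each one gently down, the same way up as it stands now, on the wooden stand whose leather inlay matches it in shape and size, centred on the inlay, with the cube and the oblong block turned to line up with theirs. Leave the little glass jar and the pink stone standing where they are.

Things in the scene. Friction and masses are not known exactly. Their poses are not given: they have to be found in the camera images.
- round_block: Large round bench block: plain low steel disc, diameter 50 mm, 20 mm high, about 0.3 kg, flat polished top. Loose, stands upright on the bench among the other things. Origin: centre of its underside; z up.
- cube_block: Doming cube: steel cube with 38 mm edges, about 0.4 kg, four round dark hollows of different sizes in its top; its sides lie along its x and y axes. Loose, stands upright on the bench among the other things. Origin: centre of its underside; z up.
- oblong_block: Swage block: oblong steel bar 70 mm long (its x) by 28 mm wide (its y) by 26 mm high, about 0.4 kg, four dark grooves across its top. Loose, stands upright on the bench among the other things. Origin: centre of its underside; z up.
- small_round_block: Small round die: steel cylinder, diameter 30 mm, 32 mm high, about 0.2 kg, one round dark hollow in its top. Loose, stands upright on the bench among the other things. Origin: centre of its underside; z up.
- round_stand: Round wooden stand, diameter 72 mm, with a round dark brown leather inlay of diameter 60 mm: the place of the large round block. Fixed to the bench. Wooden base 7 mm high; the inlay is its flat top, 9 mm above the bench. Origin: centre of its underside, on the bench; z up.
- small_round_stand: Small round wooden stand, diameter 52 mm, with a round dark brown leather inlay of diameter 40 mm: the place of the small round die. Fixed to the bench. Wooden base 7 mm high; the inlay is its flat top, 9 mm above the bench. Origin: centre of its underside, on the bench; z up.
- square_stand: Square wooden stand, 62 by 62 mm, with a square dark brown leather inlay 48 by 48 mm: the place of the cube. Sides along its x and y. Fixed to the bench. Wooden base 7 mm high; the inlay is its flat top, 9 mm above the bench. Origin: centre of its underside, on the bench; z up.
- oblong_stand: Oblong wooden stand, 92 mm (its x) by 50 mm (its y), with an oblong dark brown leather inlay 80 by 38 mm: the place of the oblong swage block, long side along long side. Fixed to the bench. Wooden base 7 mm high; the inlay is its flat top, 9 mm above the bench. Origin: centre of its underside, on the bench; z up.
- glass_jar: Bystander: small lidded glass jar with a brass cap, diameter 36 mm, 50 mm high, loose; leave it alone. Origin: centre of its underside.
- quartz: Bystander: smooth pink stone, 40 mm across, 25 mm high, loose; leave it alone. Origin: centre of its underside.
Not all that is in view belongs to the job. What is shaped like the oblong_block but green is not meant.

How it is judged:
By the outcome, as a careful person would: the job done as asked, in the order asked, and still so for the second after the job is handed in, with the robot touching nothing.
It also fails if it takes over 112 s, if anything falls off the work surface, if the arm or the gripper's body presses on something with over 40 N, if the wrist force passes 120 N, or if a joint passes its speed limit or range.

### The arm

A 7-joint arm with a two-finger parallel gripper is mounted at the origin on the work surface. World frame = base frame: x ahead of the robot, y to its left, z up, the work surface at z = 0. Lengths are in mm, angles in degrees, forces in N, time in s.
With the tool pointing down it reaches from about 425 to 950 mm from the base axis. Payload 4.7 kg.
Tool frame: the origin (TCP) lies at the very end of the fingers, on their centre line; the grasp point (between the pads) lies 19 mm behind it; z points along the fingers, y is the line along which they close (so a half turn about z gives the same grasp; the last joint's range is limited). The gripper opens to 87 mm and grips with 3 to 60 N. Pads are 19 mm wide; open, the fingers measure 117 mm over their backs; the gripper's body (75 mm by 190 mm) begins 51 mm behind the grasp point.
Start: joints at [72.256, 26.849, -2.785, 87.806, 1.381, 65.374, -4.715], TCP at [187.106, -648.568, 222.573] pointing down, gripper open.
Joint ranges: [-148.3, 148.3], [-19.14, 114.17], [-79.39, 73.82], [5.75, 140.21], [-59.74, 239.74], [12.07, 113.84], [-152.46, 152.46]. Speed limits (degrees/s): [147.25, 147.25, 180, 180, 180, 180, 180].

### API

Orientations are given as [roll, pitch, yaw] about the fixed x, y, z axes, in that order (R = Rz(yaw) Ry(pitch) Rx(roll)).
In Python, from station import readout, camera, r gives the robot as it stands. The module is installed in compiled form; this text tells all that it offers.
- The arm moves only by the shell command python3 -m jog 'ROWS'. ROWS is JSON, a list of rows, each an object with "twist": the turn, a rotation vector about the world's x, y, z in units of 5 degrees (1.0 is 5 degrees), a list of three; "translation": the shift along the world's x, y, z in units of 50 mm (1.0 is 50 mm), a list of three; "grip": the opening, from 0 (shut) to 1 (fully open). A call has 1 to 20 rows; each row shifts and turns the commanded pose from where the row before left it; what a row does not reach is not made up. A row lasts 1/10 s, in which the tool goes at most 50 mm and 8.59 degrees, less where a joint would pass 70% of its speed; a pose out of reach is approached as far as the arm can. A call is refused whole if a number of a shift passes 1 or a number of a turn 1, either way. A call with a gripper value outside its range is refused whole. The fingers move at their own pace and stop on an object; the grip force is fixed at half the most. Time passes only in rows, so rows that do not move let the fingers close. It gives the time, the measured TCP pose, the force, the opening and the grip force at its end, in the units of the state.
- readout.observe(): the state, without advancing time (a new reading comes with each control period).
- camera(name): name is "side" or "top"; returns a dict with "image" (420x560x3 uint8, red, green, blue), "fx", "fy", "cx", "cy" (pixels), "k1" (the pictures are not rectified: a ray, as slopes to the right and down, at radius r is drawn at 1 + k1 r^2 times it, then the intrinsics apply), "view" (4x4, takes a point from world to camera coordinates). Camera axes: x right, y down, z forward; pixel columns grow to the right and rows downward; lengths in mm; the calibration is good to about 2 mm. A picture is of the moment at which its call begins. There is no depth.
- r.hand_in(): hands the job in; it is judged then, once.
The state is a dict: "t": time; "qpos": joint angles; "joint_velocities": joint speeds; "tau": joint torques, N m; "position": TCP position; "orientation": TCP orientation; "contact_force": force on the tool from outside, world axes, zero at the start; "torque": the same for the moment, N m; "finger_gap": finger opening in mm; "grip_force": force on a finger pad.
Only numpy, scipy, OpenCV 4.12 (cv2) and the standard library are available. Lean on these libraries where they do the work, as an engineer would, in place of code of your own. Each camera call takes 0.05 s, during which the arm holds its last target. There are 200 camera calls.

## Working session

There is one attempt and no reset: what is moved stays moved. The work goes in short steps, Python scripts to look and compute and a shell command to move; the robot and the scene stay as the last step left them, time stands still between calls to the robot, and variables do not carry over. Pictures are saved under pics/ and viewed, at most 14 in all, crops included, and the job is handed in when it is done.

```bash
mkdir -p pics; python3 - <<'E'
from station import readout, camera, r
import cv2,numpy as np,pickle
for n in("top","side"):
    c=camera(n); pickle.dump(c,open(n+".pkl","wb"))
    cv2.imwrite(f"pics/{n}0.png",c["image"][:,:,::-1])
    print(n,c["fx"],c["fy"],c["cx"],c["cy"],c["k1"]);print(np.round(c["view"],3))
print(readout.observe())
E
```

```text
top 405.52847130729236 405.52847130729236 281.0208462367401 203.11460859189884 -0.05715208438756008
[[ 2.400000e-02 -9.990000e-01 -3.600000e-02  1.126000e+01]
 [-9.930000e-01 -1.900000e-02 -1.140000e-01  4.838640e+02]
 [ 1.130000e-01  3.900000e-02 -9.930000e-01  1.016335e+03]
 [ 0.000000e+00  0.000000e+00  0.000000e+00  1.000000e+00]]
side 439.7481608956213 439.7481608956213 285.9631846864421 207.25029315084203 -0.030195708140970685
[[ 9.36000e-01 -3.53000e-01  4.00000e-03 -4.83763e+02]
 [-2.64000e-01 -7.07000e-01 -6.56000e-01  1.44504e+02]
 [ 2.34000e-01  6.12000e-01 -7.55000e-01  7.64976e+02]
 [ 0.00000e+00  0.00000e+00  0.00000e+00  1.00000e+00]]
{'t': 0.1, 'qpos': array([72.25371622, 26.89160248, -2.78293927, 87.86628457,  1.37928268,
       65.37397046, -4.71481962]), 'joint_velocities': array([-0.04971599, -0.04350009,  0.0384679 , -0.17788767, -0.05967713,
        0.02931766, -0.05623009]), 'tau': array([ 1.01335965e-03, -5.09171641e+01, -8.10837932e-02, -2.36831564e+01,
       -6.13940740e-02,  3.44378140e-02,  9.17272428e-05]), 'position': array([ 186.93985643, -648.04760141,  221.62141079]), 'orientation': array([-1.79901650e+02,  2.57586245e-03,  1.60908537e+01]), 'contact_force': array([ 0.22691208,  0.0612564 , -0.21968211]), 'torque': array([-0.04193771,  0.02688238,  0.02860229]), 'grip_force': 0.0, 'finger_gap': 86.95513086773774}
```

View pics/top0.png

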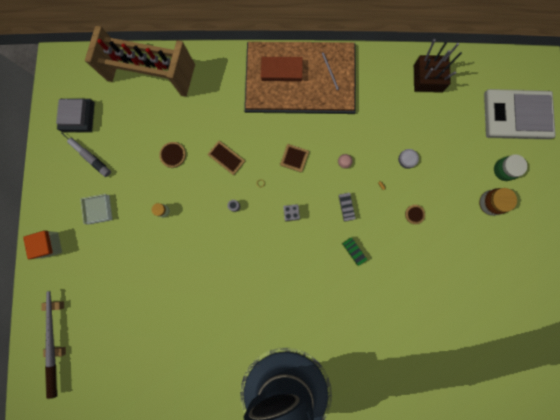

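View pics/side0.png

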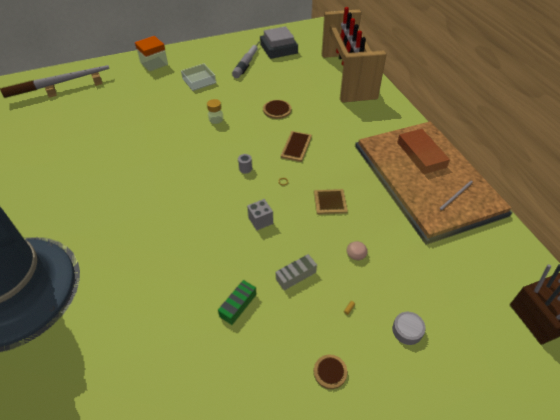

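```bash
cat > h.py <<'E'
import cv2,numpy as np
def ray(c,uv):
    K=np.array([[c["fx"],0,c["cx"]],[0,c["fy"],c["cy"]],[0,0,1.]])
    s=cv2.undistortPoints(np.array(uv,float).reshape(-1,1,2),K,np.array([c["k1"],0,0,0,0.])).reshape(-1,2)
    V=np.array(c["view"]);d=np.c_[s,np.ones(len(s))]@V[:3,:3]
    return -V[:3,:3].T@V[:3,3],d
def plane(c,uv,z):
    o,d=ray(c,uv); return (o+d*((z-o[2])/d[:,2])[:,None])[:,:2]
def project(c,p):
    V=np.array(c["view"]);q=np.asarray(p,float)@V[:3,:3].T+V[:3,3];s=q[:,:2]/q[:,2:]
    s=s*(1+c["k1"]*(s**2).sum(1,keepdims=True))
    return s*[c["fx"],c["fy"]]+[c["cx"],c["cy"]]
def blobs(c):
    hsv=cv2.cvtColor(np.ascontiguousarray(c["image"]),cv2.COLOR_RGB2HSV)
    H,S,V=[hsv[...,i].astype(int) for i in range(3)]
    m=(~((abs(H-34)<8)&(S>120))).astype(np.uint8)*255
    return m,hsv
E
python3 - <<'E'
from h import *
import pickle
for n,(x0,y0,x1,y1),k in(("top",(135,135,440,270),2.6),("side",(195,90,440,395),1.95)):
    c=pickle.load(open(n+".pkl","rb")); m,hsv=blobs(c)
    print(n,"mat hsv",hsv[280,150] if n=="top" else hsv[220,100])
    cs,_=cv2.findContours(m,cv2.RETR_EXTERNAL,cv2.CHAIN_APPROX_NONE)
    for q in cs:
        M=cv2.moments(q)
        if M["m00"]<40: continue
        u,v=M["m10"]/M["m00"],M["m01"]/M["m00"]
        if x0<u<x1 and y0<v<y1: print(np.round([u,v],1),M["m00"],np.round(cv2.minAreaRect(q)[1:][0],1),np.round(cv2.minAreaRect(q)[2],1), plane(c,[[u,v]],10).round(0)[0])
    a=c["image"][y0:y1,x0:x1,::-1]; b=cv2.cvtColor(m,cv2.COLOR_GRAY2BGR)[y0:y1,x0:x1]
    f=dict(fx=k,fy=k,interpolation=cv2.INTER_CUBIC)
    a=cv2.resize(a,None,**f);b=cv2.resize(b//2+c["image"][y0:y1,x0:x1,::-1]//2,None,**f)
    cv2.imwrite(f"pics/{n}c.png",cv2.vconcat([a,b])[:600] if n=="top" else a)
E
```

```text
top mat hsv [ 35 126 144]
[354.6 251. ] 324.0 [28.7 12.9] 55.0 [ 365. -170.]
[414.8 213.9] 283.0 [19.8 19.1] 45.0 [ 464. -326.]
[291. 212.] 285.0 [18.  17.7] 82.9 [463.  -4.]
[160.7 210. ] 199.5 [18.6 14.3] 11.3 [461. 342.]
[233.1 205.2] 152.0 [14. 14.] 90.0 [478. 148.]
[346.6 206.4] 385.0 [29.9 14.7] 77.7 [ 480. -149.]
[344.7 160.6] 192.5 [15. 16.] 90.0 [ 602. -143.]
[408.3 158.1] 347.0 [20. 22.] 90.0 [ 612. -311.]
[294.2 157.6] 503.5 [23.7 23.4] 18.4 [608. -10.]
[172.2 154.3] 500.5 [25.5 25.8] 33.7 [612. 319.]
[225.8 157.2] 602.0 [34.8 19.6] 37.3 [606. 173.]
side mat hsv [ 34 134 162]
[330.1 371.3] 869.5 [34. 33.] 90.0 [ 464. -330.]
[408.4 327.7] 860.0 [33. 33.] 90.0 [ 613. -310.]
[349.  307.3] 63.0 [ 5.8 13.5] 35.5 [ 538. -243.]
[236.7 301.8] 851.5 [21.4 45.4] 38.7 [ 365. -167.]
[295.7 271.6] 849.5 [22.1 43.6] 60.6 [ 481. -146.]
[356.6 250.3] 320.0 [21.2 19.8] 45.0 [ 603. -142.]
[260.1 214. ] 603.0 [28.1 25.7] 66.8 [464.   3.]
[330.1 201.2] 677.5 [24.3 32.1] 87.0 [607. -14.]
[244.7 163. ] 248.0 [20.6 14.5] 82.9 [478. 154.]
[295.8 146. ] 580.0 [21.9 32.1] 21.8 [604. 167.]
[276.7 108.8] 396.0 [18. 27.] 90.0 [610. 313.]
[214.5 111.2] 296.5 [25.  15.1] 80.5 [463. 358.]
```

View pics/topc.png

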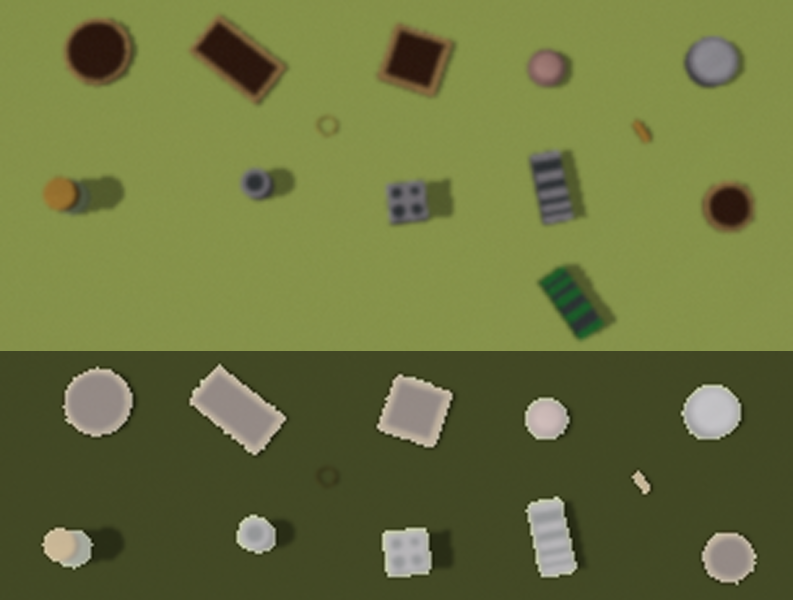

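View pics/sidec.png

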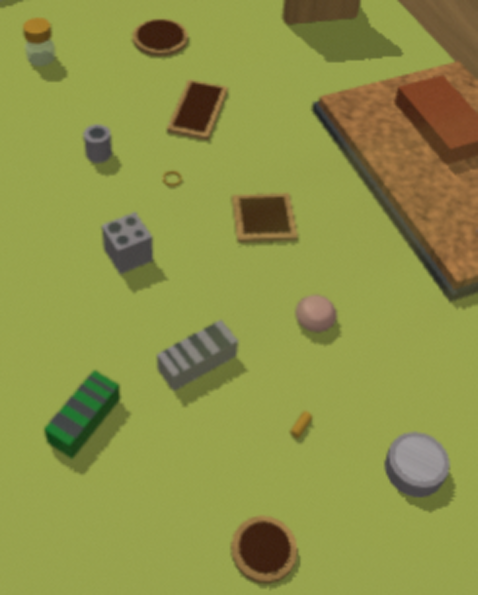

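```bash
cat > meas.py <<'E'
from h import *
import pickle
# name: x,y approx, centre height, rect plane, inlay?
T=dict(round_block=(612,-310,10,20),cube=(463,0,19,38),oblong=(480,-148,13,26),small=(478,151,16,32),
 round_stand=(612,316,4,9),square_stand=(607,-12,4,9),oblong_stand=(605,170,4,9),small_stand=(464,-328,4,9),jar=(462,350,25,50),quartz=(602,-143,10,12),green=(365,-168,13,26))
def comp(c,m,p):
    u=project(c,[p])[0]
    n,l,st,ce=cv2.connectedComponentsWithStats(m,connectivity=4)
    ok=[i for i in range(1,n) if 60<st[i,4]<3000]
    i=min(ok,key=lambda i:np.hypot(*(ce[i]-u)))
    return ce[i],(l==i).astype(np.uint8)
def rect(c,mask,z,up=8):
    ys,xs=np.where(mask); 
    g=cv2.resize(mask.astype(np.float32),None,fx=up,fy=up,interpolation=cv2.INTER_LINEAR)
    q=max(cv2.findContours((g>.5).astype(np.uint8),cv2.RETR_EXTERNAL,cv2.CHAIN_APPROX_NONE)[0],key=cv2.contourArea).reshape(-1,2)
    w=plane(c,(q+.5)/up-.5,z).astype(np.float32)
    (x,y),(a,b),t=cv2.minAreaRect(w)
    if a<b: a,b,t=b,a,t+90
    return np.round([x,y,a,b,(t+90)%180-90],1)
if __name__=="__main__":
    C={n:pickle.load(open(n+".pkl","rb")) for n in("top","side")}
    for k,(x,y,zc,zt) in T.items():
        o=[k];rays=[]
        for n,c in C.items():
            m,hsv=blobs(c); ce,mk=comp(c,m,[x,y,zc]); o.append(plane(c,[ce],zc)[0].round(1)); rays.append(ray(c,[ce]))
            inl=None
            if "stand" in k:
                dk=((hsv[...,2]<75)&(cv2.dilate(mk,np.ones((3,3)))>0)).astype(np.uint8)
                ys,xs=np.where(dk); o.append(("inlay",plane(c,[[xs.mean(),ys.mean()]],9)[0].round(1), rect(c,dk,9)))
            o.append(rect(c,mk,zt))
        (o1,d1),(o2,d2)=rays
        A=np.c_[d1[0],-d2[0]];s=np.linalg.lstsq(A,o2-o1,rcond=None)[0]
        P1=o1+d1[0]*s[0];P2=o2+d2[0]*s[1]
        print(*o,"tri",((P1+P2)/2).round(1),"gap",np.linalg.norm(P1-P2).round(1))
E
python3 meas.py
```

```text
round_block [ 611.6 -310.8] [ 609.7 -307.5   60.3   55.7  -88.9] [ 612.6 -310.1] [ 608.5 -312.7   61.    52.7   22.1] tri [ 611.6 -310.5   11.5] gap 0.7
cube [461.9  -4.4] [460.1  -4.8  48.1  47.3   8.3] [461.5  -4.3] [457.5 -18.7  69.5  51.9 -82.9] tri [461.7  -4.3  19.1] gap 0.4
oblong [ 479.8 -148.3] [ 478.9 -146.3   79.    39.8   12.4] [ 479.8 -147.7] [ 477.7 -154.7   80.1   44.1   11.9] tri [ 479.6 -148.2   13.8] gap 0.2
small [477.  147.5] [474.5 145.1  40.7  36.4  46.7] [476.6 147.4] [472.5 131.4  65.9  32.7  77.1] tri [476.8 147.5  15.8] gap 0.3
round_stand [613.8 321. ] ('inlay', array([613. , 320.3]), array([612.8, 320.7,  57.9,  57.1,  47.1])) [612.8 319.7  74.2  71.7  57.5] [613.1 321. ] ('inlay', array([612.8, 319.6]), array([613.4, 319.7,  57.4,  57.3,  69.6])) [610.3 314.8  77.5  69.9  69.6] tri [613.5 321.1   3.9] gap 0.7
square_stand [609.1  -9.6] ('inlay', array([609.2,  -9.1]), array([609.1,  -9.1,  47.7,  47. , -18. ])) [608.7  -9.4  65.7  65.6  72.2] [609.6  -9.6] ('inlay', array([608.9, -10.6]), array([608.9, -10.2,  46.3,  45.7,  71.7])) [607.8 -12.8  68.1  63.
[... 373 characters left out ...]
ay([ 464., -327.]), array([ 464. , -326.6,   39.3,   38.1,  -44.8])) [ 463.4 -325.9   52.6   52.4   45. ] [ 465.6 -328. ] ('inlay', array([ 465.2, -328.6]), array([ 465.1, -328.5,   38.8,   38. ,  -67.1])) [ 464.9 -329.    52.5   52.4   23.2] tri [ 465.1 -327.9    3.7] gap 1.2
jar [459.6 336.7] [456.6 329.2  51.3  38.7  81.6] [459.7 337.6] [454.  306.   98.7  36.9  80.5] tri [459.5 336.4  25.9] gap 0.0
quartz [ 601.8 -143.3] [ 601.7 -143.8   44.5   42.7  -89. ] [ 602.7 -142.3] [ 601.8 -143.    43.9   43.3  -80.3] tri [ 601.7 -143.2   11.6] gap 0.6
green [ 365.1 -169.6] [ 365.3 -168.1   73.8   34.8   35.8] [ 365.  -168.6] [ 365.1 -174.6   78.9   38.7   35.9] tri [ 365.  -169.4   14.4] gap 0.2
```

```bash
python3 -m jog '[{"twist":[0,0,0],"translation":[0.607,0.483,-0.14],"grip":1},{"twist":[0,0,0],"translation":[0.607,0.483,-0.14],"grip":1},{"twist":[0,0,0],"translation":[0.607,0.483,-0.14],"grip":1},{"twist":[0,0,0],"translation":[0.607,0.483,-0.14],"grip":1},{"twist":[0,0,0],"translation":[0.607,0.483,-0.14],"grip":1},{"twist":[0,0,0],"translation":[0.607,0.483,-0.14],"grip":1},{"twist":[0,0,0],"translation":[0.607,0.483,-0.14],"grip":1},{"twist":[0,0,0],"translation":[0.607,0.483,-0.14],"grip":1},{"twist":[0,0,0],"translation":[0.607,0.483,-0.14],"grip":1},{"twist":[0,0,0],"translation":[0.607,0.483,-0.14],"grip":1},{"twist":[0,0,0],"translation":[0.607,0.483,-0.14],"grip":1},{"twist":[0,0,0],"translation":[0.607,0.483,-0.14],"grip":1},{"twist":[0,0,0],"translation":[0.607,0.483,-0.14],"grip":1},{"twist":[0,0,0],"translation":[0.607,0.483,-0.14],"grip":1},{"twist":[0,0,0],"translation":[0,0,0],"grip":1},{"twist":[0,0,0],"translation":[0,0,0],"grip":1}]'
```

```text
t: 1.7
position: [612.2, -309.1, 123.6]
orientation: [-179.9, 0.1, 16.2]
contact_force: [0.3, -0.7, -1.2]
finger_gap: 87.1
grip_force: 0.0
```

```bash
python3 -m jog '[{"twist":[0,0,0],"translation":[0,-0.028,-0.4],"grip":1},{"twist":[0,0,0],"translation":[0,0,-0.4],"grip":1},{"twist":[0,0,0],"translation":[0,0,-0.4],"grip":1},{"twist":[0,0,0],"translation":[0,0,-0.4],"grip":1},{"twist":[0,0,0],"translation":[0,0,-0.4],"grip":1},{"twist":[0,0,0],"translation":[0,0,-0.2],"grip":1},{"twist":[0,0,0],"translation":[0,0,-0.1],"grip":1},{"twist":[0,0,0],"translation":[0,0,-0.1],"grip":1},{"twist":[0,0,0],"translation":[0,0,0],"grip":1},{"twist":[0,0,0],"translation":[0,0,0],"grip":1}]'
python3 -m jog '[{"twist":[0,0,0],"translation":[0,0,0],"grip":0.75},{"twist":[0,0,0],"translation":[0,0,0],"grip":0.7},{"twist":[0,0,0],"translation":[0,0,0],"grip":0.65},{"twist":[0,0,0],"translation":[0,0,0],"grip":0.62},{"twist":[0,0,0],"translation":[0,0,0],"grip":0.59},{"twist":[0,0,0],"translation":[0,0,0],"grip":0.55},{"twist":[0,0,0],"translation":[0,0,0],"grip":0.3},{"twist":[0,0,0],"translation":[0,0,0],"grip":0},{"twist":[0,0,0],"translation":[0,0,0],"grip":0},{"twist":[0,0,0],"translation":[0,0,0],"grip":0},{"twist":[0,0,0],"translation":[0,0,0],"grip":0},{"twist":[0,0,0],"translation":[0,0,0],"grip":0}]'
```

```text
t: 2.7
position: [612.5, -312.2, 5.4]
orientation: [179.9, -0.1, 16.1]
contact_force: [0.2, -0.2, 0.2]
finger_gap: 87.2
grip_force: 0.0
t: 3.9
position: [612.1, -311.8, 4.5]
orientation: [180.0, -0.0, 16.1]
contact_force: [-0.7, 1.8, 1.3]
finger_gap: 49.2
grip_force: 30.0
```

```bash
python3 -m jog '[{"twist":[0,0,0],"translation":[0,0,0.2],"grip":0},{"twist":[0,0,0],"translation":[0,0,0.4],"grip":0},{"twist":[0,0,0],"translation":[0,0,0.4],"grip":0},{"twist":[0,0,0],"translation":[0,0,0.4],"grip":0},{"twist":[0,0,0],"translation":[0,0,0.4],"grip":0},{"twist":[0,0,0],"translation":[0,0,0.2],"grip":0},{"twist":[0,0,0],"translation":[0,0.2,0],"grip":0}]'
python3 -m jog '[{"twist":[0,0,0],"translation":[0,0.4,0],"grip":0},{"twist":[0,0,0],"translation":[0,0.7,0],"grip":0},{"twist":[0,0,0],"translation":[0,0.75,0],"grip":0},{"twist":[0,0,0],"translation":[0,0.75,0],"grip":0},{"twist":[0,0,0],"translation":[0,0.75,0],"grip":0},{"twist":[0,0,0],"translation":[0,0.75,0],"grip":0},{"twist":[0,0,0],"translation":[0,0.75,0],"grip":0},{"twist":[0,0,0],"translation":[0,0.75,0],"grip":0},{"twist":[0,0,0],"translation":[0,0.75,0],"grip":0},{"twist":[0,0,0],"translation":[0,0.75,0],"grip":0},{"twist":[0,0,0],"translation":[0,0.75,0],"grip":0},{"twist":[0,0,0],"translation":[0,0.75,0],"grip":0},{"twist":[0,0,0],"translation":[0,0.75,0],"grip":0},{"twist":[0,0,0],"translation":[0,0.75,0],"grip":0},{"twist":[0,0,0],"translation":[0,0.75,0],"grip":0},{"twist":[0,0,0],"translation":[0,0.75,0],"grip":0},{"twist":[0,0,0],"translation":[0,0.5,0],"grip":0},{"twist":[0,0,0],"translation":[0,0.2,0],"grip":0},{"twist":[0,0,0],"translation":[0,0,0],"grip":0},{"twist":[0,0,0],"translation":[0,0,0],"grip":0}]'
python3 -c "
from station import readout
for i in range(3): print(readout.observe()['position'])"
```

```text
t: 4.6
position: [612.3, -305.0, 106.3]
orientation: [179.7, -0.1, 15.9]
contact_force: [-0.2, -0.5, -3.7]
finger_gap: 49.0
grip_force: 30.0
t: 6.6
position: [611.5, 311.1, 103.6]
orientation: [179.9, 0.1, 16.0]
contact_force: [-0.7, 0.0, -4.3]
finger_gap: 49.0
grip_force: 30.0
[611.52633365 311.13155506 103.62521661]
[611.52633365 311.13155506 103.62521661]
[611.52633365 311.13155506 103.62521661]
```

```bash
python3 -m jog '[{"twist":[0,0,0],"translation":[0.02,0.166,0],"grip":0},{"twist":[0,0,0],"translation":[0,0,-0.3],"grip":0},{"twist":[0,0,0],"translation":[0,0,-0.4],"grip":0},{"twist":[0,0,0],"translation":[0,0,-0.4],"grip":0},{"twist":[0,0,0],"translation":[0,0,-0.3],"grip":0},{"twist":[0,0,0],"translation":[0,0,-0.2],"grip":0},{"twist":[0,0,0],"translation":[0,0,-0.1],"grip":0},{"twist":[0,0,0],"translation":[0,0,0],"grip":0},{"twist":[0,0,0],"translation":[0,0,0],"grip":0}]'
python3 -m jog '[{"twist":[0,0,0],"translation":[0,0,0],"grip":0}]'
python3 -m jog '[{"twist":[0,0,0],"translation":[0,0,0],"grip":0}]'
```

```text
t: 7.5
position: [613.6, 321.8, 20.3]
orientation: [-180.0, -0.1, 16.1]
contact_force: [0.3, -1.3, -3.4]
finger_gap: 49.2
grip_force: 30.0
t: 7.6
position: [613.7, 321.9, 20.7]
orientation: [-180.0, -0.1, 16.1]
contact_force: [0.2, -0.4, -3.8]
finger_gap: 48.8
grip_force: 30.0
t: 7.7
position: [613.5, 321.8, 20.4]
orientation: [-180.0, -0.1, 16.1]
contact_force: [-0.3, 0.5, -4.5]
finger_gap: 48.9
grip_force: 30.0
```

```bash
python3 -m jog '[{"twist":[0,0,0],"translation":[-0.01,-0.03,-0.08],"grip":0},{"twist":[0,0,0],"translation":[0,0,-0.03],"grip":0},{"twist":[0,0,0],"translation":[0,0,0],"grip":0},{"twist":[0,0,0],"translation":[0,0,0],"grip":0}]'
python3 -m jog '[{"twist":[0,0,0],"translation":[0,0,-0.02],"grip":0},{"twist":[0,0,0],"translation":[0,0,0],"grip":0}]'
python3 - <<'E'
from station import camera
from meas import *
for n in("top","side"):
    c=camera(n);pickle.dump(c,open(n+"1.pkl","wb"));cv2.imwrite(f"pics/{n}1.png",c["image"][:,:,::-1])
c=pickle.load(open("side1.pkl","rb"));u,v=project(c,[[613,320,15]])[0].astype(int);print(u,v)
cv2.imwrite("pics/z1.png",cv2.resize(c["image"][max(v-50,0):v+50,u-65:u+65,::-1],None,fx=5,fy=5,interpolation=cv2.INTER_CUBIC))
E
```

```text
t: 8.1
position: [612.4, 319.9, 13.9]
orientation: [180.0, 0.0, 16.1]
contact_force: [0.1, -0.2, -4.0]
finger_gap: 49.0
grip_force: 30.0
t: 8.3
position: [612.6, 320.1, 13.6]
orientation: [180.0, -0.0, 16.1]
contact_force: [-1.7, -0.5, -0.4]
finger_gap: 49.3
grip_force: 30.0
276 105
```

View pics/z1.png

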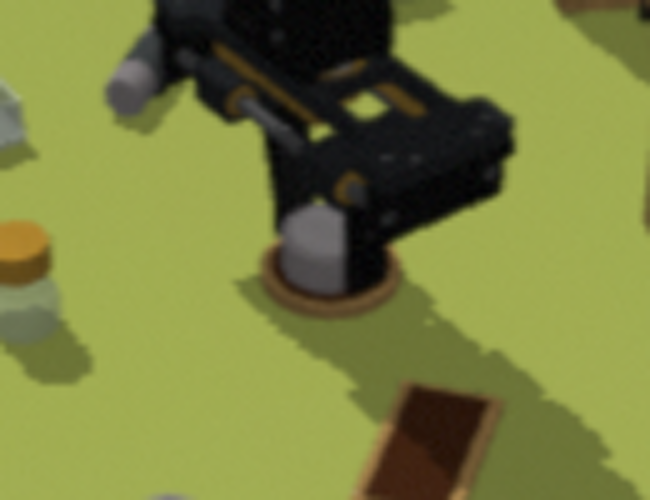

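```bash
python3 -m jog '[{"twist":[0,0,0],"translation":[0,0,0],"grip":0.6},{"twist":[0,0,0],"translation":[0,0,0],"grip":0.7},{"twist":[0,0,0],"translation":[0,0,0],"grip":0.85},{"twist":[0,0,0],"translation":[0,0,0],"grip":1},{"twist":[0,0,0],"translation":[0,0,0],"grip":1},{"twist":[0,0,0],"translation":[0,0,0],"grip":1},{"twist":[0,0,0],"translation":[0,0,0.2],"grip":1},{"twist":[0,0,0],"translation":[0,0,0.4],"grip":1},{"twist":[0,0,0],"translation":[0,0,0.5],"grip":1},{"twist":[0,0,0],"translation":[0,0,0.5],"grip":1},{"twist":[0,0,0],"translation":[0,0,0.3],"grip":1}]'
python3 -m jog '[{"twist":[0,0,0],"translation":[-0.272,-0.346,0],"grip":1},{"twist":[0,0,0],"translation":[-0.272,-0.346,0],"grip":1},{"twist":[0,0,0],"translation":[-0.272,-0.346,0],"grip":1},{"twist":[0,0,0],"translation":[-0.272,-0.346,0],"grip":1},{"twist":[0,0,0],"translation":[-0.272,-0.346,0],"grip":1},{"twist":[0,0,0],"translation":[-0.272,-0.346,0],"grip":1},{"twist":[0,0,0],"translation":[-0.272,-0.346,0],"grip":1},{"twist":[0,0,0],"translation":[-0.272,-0.346,0],"grip":1},{"twist":[0,0,0],"translation":[-0.272,-0.346,0],"grip":1},{"twist":[0,0,0],"translation":[-0.272,-0.346,0],"grip":1},{"twist":[0,0,0],"translation":[0,0,0],"grip":1},{"twist":[0,0,0],"translation":[0,0,0],"grip":1},{"twist":[0,0,0],"translation":[0,0,0],"grip":1}]'
```

```text
t: 9.5
position: [613.6, 320.6, 111.2]
orientation: [-179.9, -0.2, 16.1]
contact_force: [-0.9, 0.8, 0.1]
finger_gap: 86.9
grip_force: 0.0
t: 10.8
position: [477.4, 148.0, 108.4]
orientation: [-180.0, -0.1, 16.1]
contact_force: [0.6, -0.2, 0.3]
finger_gap: 87.4
grip_force: 0.0
```

Descend 102 mm and close; the disc is checked with the camera as it is now free of the hand.

```bash
python3 -m jog '[{"twist":[0,0,0],"translation":[-0.01,-0.01,-0.3],"grip":1},{"twist":[0,0,0],"translation":[0,0,-0.4],"grip":1},{"twist":[0,0,0],"translation":[0,0,-0.4],"grip":1},{"twist":[0,0,0],"translation":[0,0,-0.4],"grip":1},{"twist":[0,0,0],"translation":[0,0,-0.3],"grip":1},{"twist":[0,0,0],"translation":[0,0,-0.2],"grip":1},{"twist":[0,0,0],"translation":[0,0,-0.04],"grip":1},{"twist":[0,0,0],"translation":[0,0,0],"grip":0.7},{"twist":[0,0,0],"translation":[0,0,0],"grip":0.5},{"twist":[0,0,0],"translation":[0,0,0],"grip":0.4}]'
python3 - <<'E'
from station import camera
from meas import *
for n in("top","side"):
    c=camera(n);pickle.dump(c,open(n+"1.pkl","wb"))
    hsv=cv2.cvtColor(np.ascontiguousarray(c["image"]),cv2.COLOR_RGB2HSV)
    u=project(c,[[613,320,19]])[0].astype(int);
    m=((hsv[...,1]<60)&(hsv[...,2]>60)).astype(np.uint8); m[:u[1]-18]=0;m[u[1]+18:]=0;m[:,:u[0]-18]=0;m[:,u[0]+18:]=0
    ce,mk=comp(c,m,[613,320,19]);print(n,mk.sum(),plane(c,[ce],19),rect(c,mk,29))
E
python3 -m jog '[{"twist":[0,0,0],"translation":[0,0,0],"grip":0.37},{"twist":[0,0,0],"translation":[0,0,0],"grip":0.34},{"twist":[0,0,0],"translation":[0,0,0],"grip":0.2},{"twist":[0,0,0],"translation":[0,0,0],"grip":0},{"twist":[0,0,0],"translation":[0,0,0],"grip":0},{"twist":[0,0,0],"translation":[0,0,0],"grip":0},{"twist":[0,0,0],"translation":[0,0,0],"grip":0}]'
```

```text
t: 11.8
position: [476.7, 146.7, 6.8]
orientation: [-180.0, -0.1, 16.1]
contact_force: [0.6, -0.7, 0.2]
finger_gap: 70.4
grip_force: 0.0
top 288 [[613.66476543 320.71532159]] [611.4 317.8  53.7  51.2 -89.3]
side 302 [[612.57840181 319.49483089]] [607.3 306.1  72.8  49.1  69.6]
t: 12.6
position: [476.0, 146.4, 6.1]
orientation: [180.0, 0.0, 16.1]
contact_force: [0.4, 0.2, 1.0]
finger_gap: 29.2
grip_force: 30.0
```

```bash
python3 -m jog '[{"twist":[0,0,0],"translation":[0,0,0.2],"grip":0},{"twist":[0,0,0],"translation":[0,0,0.4],"grip":0},{"twist":[0,0,0],"translation":[0,0,0.4],"grip":0},{"twist":[0,0,0],"translation":[0,0,0.4],"grip":0},{"twist":[0,0,0],"translation":[0,0,0.4],"grip":0},{"twist":[0,0,0],"translation":[0,0,0.2],"grip":0},{"twist":[0,0,0],"translation":[0,0,0],"grip":0}]'
python3 -m jog '[{"twist":[0,0,0],"translation":[0,-0.3,0],"grip":0},{"twist":[0,0,0],"translation":[0,-0.6,0],"grip":0},{"twist":[0,0,0],"translation":[-0.02,-0.74,0],"grip":0},{"twist":[0,0,0],"translation":[-0.02,-0.74,0],"grip":0},{"twist":[0,0,0],"translation":[-0.02,-0.74,0],"grip":0},{"twist":[0,0,0],"translation":[-0.02,-0.74,0],"grip":0},{"twist":[0,0,0],"translation":[-0.02,-0.74,0],"grip":0},{"twist":[0,0,0],"translation":[-0.02,-0.74,0],"grip":0},{"twist":[0,0,0],"translation":[-0.02,-0.74,0],"grip":0},{"twist":[0,0,0],"translation":[-0.02,-0.74,0],"grip":0},{"twist":[0,0,0],"translation":[-0.02,-0.74,0],"grip":0},{"twist":[0,0,0],"translation":[-0.02,-0.74,0],"grip":0},{"twist":[0,0,0],"translation":[-0.02,-0.74,0],"grip":0},{"twist":[0,0,0],"translation":[0,-0.3,0],"grip":0},{"twist":[0,0,0],"translation":[0,-0.15,0],"grip":0},{"twist":[0,0,0],"translation":[0,0,0],"grip":0},{"twist":[0,0,0],"translation":[0,0,0],"grip":0},{"twist":[0,0,0],"translation":[0,0,0],"grip":0}]'
```

```text
t: 13.3
position: [476.9, 146.7, 107.5]
orientation: [180.0, -0.2, 16.1]
contact_force: [0.7, -0.5, -1.1]
finger_gap: 29.5
grip_force: 30.0
t: 15.1
position: [465.4, -326.0, 105.9]
orientation: [-179.9, -0.0, 16.3]
contact_force: [0.6, -0.1, -1.5]
finger_gap: 29.3
grip_force: 30.0
```

```bash
python3 -m jog '[{"twist":[0,0,0],"translation":[-0.01,-0.03,-0.3],"grip":0},{"twist":[0,0,0],"translation":[0,0,-0.4],"grip":0},{"twist":[0,0,0],"translation":[0,0,-0.4],"grip":0},{"twist":[0,0,0],"translation":[0,0,-0.4],"grip":0},{"twist":[0,0,0],"translation":[0,0,-0.16],"grip":0},{"twist":[0,0,0],"translation":[0,0,-0.08],"grip":0},{"twist":[0,0,0],"translation":[0,0,0],"grip":0},{"twist":[0,0,0],"translation":[0,0,0],"grip":0}]'
```

```text
t: 15.9
position: [465.2, -329.7, 20.0]
orientation: [179.9, -0.1, 16.1]
contact_force: [-0.0, 0.8, -2.0]
finger_gap: 28.9
grip_force: 30.0
```

```bash
python3 -m jog '[{"twist":[0,0,0],"translation":[-0.01,0.03,-0.04],"grip":0},{"twist":[0,0,0],"translation":[0,0,-0.04],"grip":0},{"twist":[0,0,0],"translation":[0,0,0],"grip":0},{"twist":[0,0,0],"translation":[0,0,0],"grip":0}]'
python3 -m jog '[{"twist":[0,0,0],"translation":[0,0,-0.02],"grip":0},{"twist":[0,0,0],"translation":[0,0,0],"grip":0},{"twist":[0,0,0],"translation":[0,0,0],"grip":0}]'
```

```text
t: 16.3
position: [464.1, -328.1, 15.2]
orientation: [180.0, -0.0, 16.1]
contact_force: [0.0, 0.5, -1.0]
finger_gap: 29.2
grip_force: 30.0
t: 16.6
position: [464.1, -328.2, 15.1]
orientation: [180.0, -0.0, 16.1]
contact_force: [-1.9, 1.5, 6.5]
finger_gap: 29.0
grip_force: 30.0
```

```bash
python3 -m jog '[{"twist":[0,0,0],"translation":[0,0,0],"grip":0.38},{"twist":[0,0,0],"translation":[0,0,0],"grip":0.5},{"twist":[0,0,0],"translation":[0,0,0],"grip":0.7},{"twist":[0,0,0],"translation":[0,0,0],"grip":1},{"twist":[0,0,0],"translation":[0,0,0],"grip":1},{"twist":[0,0,0],"translation":[0,0,0],"grip":1},{"twist":[0,0,0],"translation":[0,0,0.2],"grip":1},{"twist":[0,0,0],"translation":[0,0,0.4],"grip":1},{"twist":[0,0,0],"translation":[0,0,0.5],"grip":1},{"twist":[0,0,0],"translation":[0,0,0.5],"grip":1},{"twist":[0,0,0],"translation":[0,0,0.3],"grip":1}]'
python3 -m jog '[{"twist":[0,0,-0.1],"translation":[0.04,0.45,0],"grip":1},{"twist":[0,0,-0.1],"translation":[0.04,0.45,0],"grip":1},{"twist":[0,0,-0.1],"translation":[0.04,0.45,0],"grip":1},{"twist":[0,0,-0.1],"translation":[0.04,0.45,0],"grip":1},{"twist":[0,0,-0.1],"translation":[0.04,0.45,0],"grip":1},{"twist":[0,0,-0.1],"translation":[0.04,0.45,0],"grip":1},{"twist":[0,0,-0.1],"translation":[0.04,0.45,0],"grip":1},{"twist":[0,0,-0.08],"translation":[0.04,0.45,0],"grip":1},{"twist":[0,0,0],"translation":[0,0,0],"grip":1},{"twist":[0,0,0],"translation":[0,0,0],"grip":1},{"twist":[0,0,0],"translation":[0,0,0],"grip":1}]'
python3 - <<'E'
from station import camera
from meas import *
for n in("top","side"):
    c=camera(n);cv2.imwrite(f"pics/{n}2.png",c["image"][:,:,::-1])
    hsv=cv2.cvtColor(np.ascontiguousarray(c["image"]),cv2.COLOR_RGB2HSV)
    P=[464.7,-327.8,25];u=project(c,[P])[0].astype(int);
    m=((hsv[...,1]<60)&(hsv[...,2]>60)).astype(np.uint8); m[:u[1]-18]=0;m[u[1]+18:]=0;m[:,:u[0]-18]=0;m[:,u[0]+18:]=0
    ce,mk=comp(c,m,P);print(n,mk.sum(),plane(c,[ce],25))
E
```

```text
t: 17.7
position: [464.9, -328.6, 111.8]
orientation: [179.9, -0.1, 16.1]
contact_force: [0.5, 0.6, -0.3]
finger_gap: 86.5
grip_force: 0.0
t: 18.8
position: [480.0, -149.4, 109.4]
orientation: [179.9, -0.0, 12.1]
contact_force: [-0.9, -0.5, -0.3]
finger_gap: 87.3
grip_force: 0.0
top 132 [[ 464.03455243 -329.38398219]]
side 454 [[ 465.14198457 -328.11836375]]
```

View pics/side2.png

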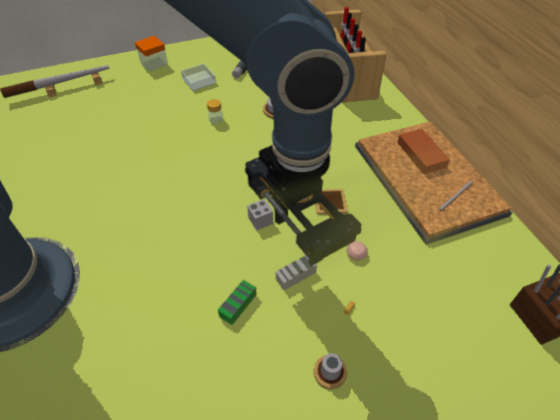

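```bash
python3 -m jog '[{"twist":[0,0,0],"translation":[0,0.02,-0.3],"grip":1},{"twist":[0,0,0],"translation":[0,0,-0.4],"grip":1},{"twist":[0,0,0],"translation":[0,0,-0.4],"grip":1},{"twist":[0,0,0],"translation":[0,0,-0.4],"grip":1},{"twist":[0,0,0],"translation":[0,0,-0.3],"grip":1},{"twist":[0,0,0],"translation":[0,0,-0.2],"grip":1},{"twist":[0,0,0],"translation":[0,0,-0.06],"grip":1},{"twist":[0,0,0],"translation":[0,0,0],"grip":1},{"twist":[0,0,0],"translation":[0,0,0],"grip":1}]'
python3 -m jog '[{"twist":[0,0,0],"translation":[0,0,0],"grip":0.7},{"twist":[0,0,0],"translation":[0,0,0],"grip":0.5},{"twist":[0,0,0],"translation":[0,0,0],"grip":0.4},{"twist":[0,0,0],"translation":[0,0,0],"grip":0.36},{"twist":[0,0,0],"translation":[0,0,0],"grip":0.33},{"twist":[0,0,0],"translation":[0,0,0],"grip":0.3},{"twist":[0,0,0],"translation":[0,0,0],"grip":0},{"twist":[0,0,0],"translation":[0,0,0],"grip":0},{"twist":[0,0,0],"translation":[0,0,0],"grip":0},{"twist":[0,0,0],"translation":[0,0,0],"grip":0},{"twist":[0,0,0],"translation":[0,0,0],"grip":0}]'
```

```text
t: 19.8
position: [480.6, -147.4, 6.7]
orientation: [180.0, -0.1, 12.2]
contact_force: [0.1, 0.3, 0.1]
finger_gap: 87.0
grip_force: 0.0
t: 20.9
position: [480.0, -147.1, 6.1]
orientation: [180.0, -0.0, 12.2]
contact_force: [0.8, -0.5, -0.0]
finger_gap: 27.7
grip_force: 30.0
```

```bash
python3 -m jog '[{"twist":[0,0,0],"translation":[0,0,0.2],"grip":0},{"twist":[0,0,0],"translation":[0,0,0.4],"grip":0},{"twist":[0,0,0],"translation":[0,0,0.4],"grip":0},{"twist":[0,0,0],"translation":[0,0,0.4],"grip":0},{"twist":[0,0,0],"translation":[0,0,0.4],"grip":0},{"twist":[0,0,0],"translation":[0,0,0.2],"grip":0},{"twist":[0,0,0],"translation":[0,0,0],"grip":0}]'
python3 -m jog '[{"twist":[0,0,0.34],"translation":[0.106,0.267,0],"grip":0},{"twist":[0,0,0.68],"translation":[0.212,0.535,0],"grip":0},{"twist":[0,0,0.68],"translation":[0.212,0.535,0],"grip":0},{"twist":[0,0,0.68],"translation":[0.212,0.535,0],"grip":0},{"twist":[0,0,0.68],"translation":[0.212,0.535,0],"grip":0},{"twist":[0,0,0.68],"translation":[0.212,0.535,0],"grip":0},{"twist":[0,0,0.68],"translation":[0.212,0.535,0],"grip":0},{"twist":[0,0,0.68],"translation":[0.212,0.535,0],"grip":0},{"twist":[0,0,0.68],"translation":[0.212,0.535,0],"grip":0},{"twist":[0,0,0.68],"translation":[0.212,0.535,0],"grip":0},{"twist":[0,0,0.68],"translation":[0.212,0.535,0],"grip":0},{"twist":[0,0,0.68],"translation":[0.212,0.535,0],"grip":0},{"twist":[0,0,0.34],"translation":[0.106,0.267,0],"grip":0},{"twist":[0,0,0],"translation":[0,0,0],"grip":0},{"twist":[0,0,0],"translation":[0,0,0],"grip":0},{"twist":[0,0,0],"translation":[0,0,0],"grip":0}]'
```

```text
t: 21.6
position: [480.6, -147.2, 107.3]
orientation: [179.9, -0.1, 12.2]
contact_force: [0.3, 0.5, -4.5]
finger_gap: 27.9
grip_force: 30.0
t: 23.2
position: [606.7, 171.6, 105.4]
orientation: [180.0, 0.1, 52.9]
contact_force: [0.5, -0.6, -4.0]
finger_gap: 27.9
grip_force: 30.0
```

```bash
python3 -m jog '[{"twist":[0,0,0],"translation":[0,0,-0.3],"grip":0},{"twist":[0,0,0],"translation":[0,0,-0.4],"grip":0},{"twist":[0,0,0],"translation":[0,0,-0.4],"grip":0},{"twist":[0,0,0],"translation":[0,0,-0.4],"grip":0},{"twist":[0,0,0],"translation":[0,0,-0.16],"grip":0},{"twist":[0,0,0],"translation":[0,0,-0.06],"grip":0},{"twist":[0,0,0],"translation":[0,0,0],"grip":0},{"twist":[0,0,0],"translation":[0,0,0],"grip":0}]'
python3 -m jog '[{"twist":[0,0,0],"translation":[0,0,0],"grip":0}]'
```

```text
t: 24.0
position: [608.0, 174.1, 21.0]
orientation: [179.9, -0.1, 53.0]
contact_force: [0.0, 0.2, -3.3]
finger_gap: 28.3
grip_force: 30.0
t: 24.1
position: [607.9, 174.2, 21.1]
orientation: [179.9, -0.1, 53.0]
contact_force: [-0.4, 0.1, -3.7]
finger_gap: 27.8
grip_force: 30.0
```

```bash
python3 -m jog '[{"twist":[0,0,0],"translation":[-0.01,-0.01,-0.06],"grip":0},{"twist":[0,0,0],"translation":[0,0,-0.04],"grip":0},{"twist":[0,0,0],"translation":[0,0,0],"grip":0},{"twist":[0,0,0],"translation":[0,0,0],"grip":0}]'
python3 -m jog '[{"twist":[0,0,0],"translation":[0,0,-0.02],"grip":0},{"twist":[0,0,0],"translation":[0,0,0],"grip":0},{"twist":[0,0,0],"translation":[0,0,0],"grip":0}]'
```

```text
t: 24.5
position: [606.8, 173.3, 15.1]
orientation: [180.0, -0.0, 53.0]
contact_force: [1.0, -0.2, -3.3]
finger_gap: 27.7
grip_force: 30.0
t: 24.8
position: [606.8, 173.4, 15.1]
orientation: [180.0, -0.0, 53.0]
contact_force: [-2.7, -1.4, 5.3]
finger_gap: 27.6
grip_force: 30.0
```

```bash
python3 -m jog '[{"twist":[0,0,0],"translation":[0,0,0],"grip":0.36},{"twist":[0,0,0],"translation":[0,0,0],"grip":0.5},{"twist":[0,0,0],"translation":[0,0,0],"grip":0.7},{"twist":[0,0,0],"translation":[0,0,0],"grip":1},{"twist":[0,0,0],"translation":[0,0,0],"grip":1},{"twist":[0,0,0],"translation":[0,0,0],"grip":1},{"twist":[0,0,0],"translation":[0,0,0.2],"grip":1},{"twist":[0,0,0],"translation":[0,0,0.4],"grip":1},{"twist":[0,0,0],"translation":[0,0,0.5],"grip":1},{"twist":[0,0,0],"translation":[0,0,0.5],"grip":1},{"twist":[0,0,0],"translation":[0,0,0.3],"grip":1}]'
python3 - <<'E'
from meas import *
for n in("top","side"):
    c=pickle.load(open(n+".pkl","rb")); g=cv2.cvtColor(c["image"],cv2.COLOR_RGB2GRAY).astype(float)
    th=np.deg2rad(8); e=np.array([np.cos(th),np.sin(th)]);f=np.array([-e[1],e[0]])
    # sample world grid on top face, dark centroid of each quadrant
    s=np.arange(-17,17.1,.5);A,B=np.meshgrid(s,s);W=np.array([461.7,-4.4])+A[...,None]*e+B[...,None]*f
    uv=project(c,np.c_[W.reshape(-1,2),np.full(A.size,38)]).astype(np.float32)
    v=cv2.remap(g.astype(np.float32),uv[:,:1],uv[:,1:],cv2.INTER_CUBIC).reshape(A.shape)
    med=np.percentile(v,75); w=np.clip(med-10-v,0,None)
    P={}
    for i in(-1,1):
        for j in(-1,1):
            q=w*((A*i>1)&(B*j>1)&(abs(A)<15)&(abs(B)<15)); P[i,j]=np.array([(q*A).sum(),(q*B).sum()])/q.sum()
    print(n,{k:x.round(1) for k,x in P.items()})
    d1=P[1,1]-P[-1,1]+P[1,-1]-P[-1,-1]; d2=P[1,1]-P[1,-1]+P[-1,1]-P[-1,-1]
    print("yaw",8+np.rad2deg(np.arctan2(d1[1],d1[0])),8+np.rad2deg(np.arctan2(-d2[0],d2[1])),sum(P.values())/4)
    m,_=blobs(c);ce,mk=comp(c,m,[461.7,-4.4,19])
    q=max(cv2.findContours(mk,cv2.RETR_EXTERNAL,cv2.CHAIN_APPROX_NONE)[0],key=len); 
    print(plane(c,cv2.approxPolyDP(q,2.5,True).reshape(-1,2),38).round(0).tolist())
E
```

```text
t: 25.9
position: [607.8, 173.9, 111.9]
orientation: [179.9, -0.2, 53.0]
contact_force: [0.2, -0.1, -1.0]
finger_gap: 87.0
grip_force: 0.0
top {(-1, -1): array([-9.9, -9. ]), (-1, 1): array([-9.6,  8.8]), (1, -1): array([ 8. , -9.1]), (1, 1): array([8. , 8.8])}
yaw 7.942938746865157 7.49903276232176 [-0.88619121 -0.1193483 ]
[[483.0, -22.0], [478.0, 19.0], [437.0, 13.0], [440.0, -25.0]]
side {(-1, -1): array([-9.3, -9. ]), (-1, 1): array([-9.1,  8.7]), (1, -1): array([ 8.3, -9.3]), (1, 1): array([8.4, 8.7])}
yaw 7.558492051373559 7.498415794620245 [-0.42447373 -0.18945979]
[[477.0, 16.0], [441.0, 11.0], [433.0, -21.0], [438.0, -53.0], [473.0, -49.0], [483.0, -21.0]]
```

```bash
python3 -m jog '[{"twist":[0,0,0.892],"translation":[-0.292,-0.356,0],"grip":1},{"twist":[0,0,0.892],"translation":[-0.292,-0.356,0],"grip":1},{"twist":[0,0,0.892],"translation":[-0.292,-0.356,0],"grip":1},{"twist":[0,0,0.892],"translation":[-0.292,-0.356,0],"grip":1},{"twist":[0,0,0.892],"translation":[-0.292,-0.356,0],"grip":1},{"twist":[0,0,0.892],"translation":[-0.292,-0.356,0],"grip":1},{"twist":[0,0,0.892],"translation":[-0.292,-0.356,0],"grip":1},{"twist":[0,0,0.892],"translation":[-0.292,-0.356,0],"grip":1},{"twist":[0,0,0.892],"translation":[-0.292,-0.356,0],"grip":1},{"twist":[0,0,0.892],"translation":[-0.292,-0.356,0],"grip":1},{"twist":[0,0,0],"translation":[0,0,0],"grip":1},{"twist":[0,0,0],"translation":[0,0,0],"grip":1},{"twist":[0,0,0],"translation":[0,0,0],"grip":1}]'
python3 -m jog '[{"twist":[0,0,0],"translation":[0,0,-0.3],"grip":1},{"twist":[0,0,0],"translation":[0,0,-0.4],"grip":1},{"twist":[0,0,0],"translation":[0,0,-0.3],"grip":1},{"twist":[0,0,0],"translation":[0,0,-0.1],"grip":1},{"twist":[0,0,0],"translation":[0,0,0],"grip":1},{"twist":[0,0,0],"translation":[0,0,0],"grip":1}]'
```

```text
t: 27.2
position: [461.6, -3.8, 109.4]
orientation: [179.9, -0.0, 97.6]
contact_force: [-0.1, 0.6, 0.6]
finger_gap: 87.3
grip_force: 0.0
t: 27.8
position: [461.4, -4.0, 54.6]
orientation: [179.9, -0.0, 97.6]
contact_force: [0.0, 0.4, 0.5]
finger_gap: 87.0
grip_force: 0.0
```

```bash
python3 -m jog '[{"twist":[0,0,0],"translation":[0,-0.01,-0.35],"grip":1},{"twist":[0,0,0],"translation":[0,0,-0.3],"grip":1},{"twist":[0,0,0],"translation":[0,0,-0.14],"grip":1},{"twist":[0,0,0],"translation":[0,0,-0.1],"grip":1},{"twist":[0,0,0],"translation":[0,0,0],"grip":1},{"twist":[0,0,0],"translation":[0,0,0],"grip":0.7},{"twist":[0,0,0],"translation":[0,0,0],"grip":0.6},{"twist":[0,0,0],"translation":[0,0,0],"grip":0.52},{"twist":[0,0,0],"translation":[0,0,0],"grip":0.48},{"twist":[0,0,0],"translation":[0,0,0],"grip":0.45},{"twist":[0,0,0],"translation":[0,0,0],"grip":0.42},{"twist":[0,0,0],"translation":[0,0,0],"grip":0.2},{"twist":[0,0,0],"translation":[0,0,0],"grip":0},{"twist":[0,0,0],"translation":[0,0,0],"grip":0},{"twist":[0,0,0],"translation":[0,0,0],"grip":0},{"twist":[0,0,0],"translation":[0,0,0],"grip":0}]'
```

```text
t: 29.4
position: [460.9, -5.1, 9.6]
orientation: [180.0, -0.0, 97.6]
contact_force: [1.0, -0.3, -1.3]
finger_gap: 37.8
grip_force: 30.0
```

```bash
python3 -m jog '[{"twist":[0,0,0],"translation":[0,0,0.2],"grip":0},{"twist":[0,0,0],"translation":[0,0,0.4],"grip":0},{"twist":[0,0,0],"translation":[0,0,0.4],"grip":0},{"twist":[0,0,0],"translation":[0,0,0.4],"grip":0},{"twist":[0,0,0],"translation":[0,0,0.2],"grip":0},{"twist":[0,0,0],"translation":[0,0,0],"grip":0},{"twist":[0,0,-0.64],"translation":[0.37,-0.012,0],"grip":0},{"twist":[0,0,-0.64],"translation":[0.37,-0.012,0],"grip":0},{"twist":[0,0,-0.64],"translation":[0.37,-0.012,0],"grip":0},{"twist":[0,0,-0.64],"translation":[0.37,-0.012,0],"grip":0},{"twist":[0,0,-0.64],"translation":[0.37,-0.012,0],"grip":0},{"twist":[0,0,-0.64],"translation":[0.37,-0.012,0],"grip":0},{"twist":[0,0,-0.64],"translation":[0.37,-0.012,0],"grip":0},{"twist":[0,0,-0.64],"translation":[0.37,-0.012,0],"grip":0},{"twist":[0,0,0],"translation":[0,0,0],"grip":0},{"twist":[0,0,0],"translation":[0,0,0],"grip":0},{"twist":[0,0,0],"translation":[0,0,0],"grip":0}]'
python3 -m jog '[{"twist":[0,0,0],"translation":[0,0,-0.3],"grip":0},{"twist":[0,0,0],"translation":[0,0,-0.4],"grip":0},{"twist":[0,0,0],"translation":[0,0,-0.4],"grip":0},{"twist":[0,0,0],"translation":[0,0,-0.16],"grip":0},{"twist":[0,0,0],"translation":[0,0,-0.04],"grip":0},{"twist":[0,0,0],"translation":[0,0,0],"grip":0},{"twist":[0,0,0],"translation":[0,0,0],"grip":0},{"twist":[0,0,0],"translation":[0,0,0],"grip":0}]'
```

```text
t: 31.1
position: [607.0, -9.9, 88.5]
orientation: [-179.8, 0.1, 72.0]
contact_force: [-0.9, -0.2, -3.6]
finger_gap: 37.9
grip_force: 30.0
t: 31.9
position: [609.4, -9.8, 25.5]
orientation: [179.9, -0.0, 72.0]
contact_force: [0.1, 0.1, -4.0]
finger_gap: 37.6
grip_force: 30.0
```

Down to about 18.6 (9.6 + 9).

```bash
python3 -m jog '[{"twist":[0,0,0],"translation":[0,-0.006,-0.07],"grip":0},{"twist":[0,0,0],"translation":[0,0,-0.04],"grip":0},{"twist":[0,0,0],"translation":[0,0,0],"grip":0},{"twist":[0,0,0],"translation":[0,0,0],"grip":0}]'
python3 -m jog '[{"twist":[0,0,0],"translation":[0,0,-0.02],"grip":0},{"twist":[0,0,0],"translation":[0,0,0],"grip":0},{"twist":[0,0,0],"translation":[0,0,0],"grip":0}]'
```

```text
t: 32.3
position: [608.6, -10.2, 19.0]
orientation: [-180.0, 0.0, 72.0]
contact_force: [0.3, 0.2, -4.1]
finger_gap: 37.9
grip_force: 30.0
t: 32.6
position: [608.8, -10.2, 18.6]
orientation: [180.0, 0.0, 72.0]
contact_force: [-2.4, -0.4, 3.1]
finger_gap: 37.8
grip_force: 30.0
```

Seated. Release, lift, and move off toward −y for a clear view.

```bash
python3 -m jog '[{"twist":[0,0,0],"translation":[0,0,0],"grip":0.48},{"twist":[0,0,0],"translation":[0,0,0],"grip":0.6},{"twist":[0,0,0],"translation":[0,0,0],"grip":0.8},{"twist":[0,0,0],"translation":[0,0,0],"grip":1},{"twist":[0,0,0],"translation":[0,0,0],"grip":1},{"twist":[0,0,0],"translation":[0,0,0],"grip":1},{"twist":[0,0,0],"translation":[0,0,0.2],"grip":1},{"twist":[0,0,0],"translation":[0,0,0.4],"grip":1},{"twist":[0,0,0],"translation":[0,0,0.5],"grip":1},{"twist":[0,0,0],"translation":[0,0,0.5],"grip":1},{"twist":[0,0,0],"translation":[0,0,0.5],"grip":1}]'
python3 -m jog '[{"twist":[0,0,0],"translation":[0,-0.5,0],"grip":1},{"twist":[0,0,0],"translation":[-0.2,-0.8,0],"grip":1},{"twist":[0,0,0],"translation":[-0.4,-0.8,0],"grip":1},{"twist":[0,0,0],"translation":[-0.4,-0.8,0],"grip":1},{"twist":[0,0,0],"translation":[-0.4,-0.8,0],"grip":1},{"twist":[0,0,0],"translation":[-0.4,-0.8,0],"grip":1},{"twist":[0,0,0],"translation":[-0.4,-0.8,0],"grip":1},{"twist":[0,0,0],"translation":[-0.4,-0.8,0],"grip":1},{"twist":[0,0,0],"translation":[-0.4,-0.8,0],"grip":1},{"twist":[0,0,0],"translation":[-0.4,-0.8,0],"grip":1},{"twist":[0,0,0],"translation":[-0.4,-0.8,0],"grip":1},{"twist":[0,0,0],"translation":[-0.4,-0.8,0],"grip":1},{"twist":[0,0,0],"translation":[-0.4,-0.8,0],"grip":1},{"twist":[0,0,0],"translation":[-0.2,-0.8,0],"grip":1},{"twist":[0,0,0],"translation":[0,-0.6,0],"grip":1},{"twist":[0,0,0],"translation":[0,0,0],"grip":1},{"twist":[0,0,0],"translation":[0,0,0],"grip":1},{"twist":[0,0,0],"translation":[0,0,0],"grip":1}]'
python3 - <<'E'
from station import camera
from meas import *
D=dict(round=(613,320.3,19,29),small=(464.7,-327.8,25,41),oblong=(606.6,173.5,22,35),cube=(609.1,-9.7,28,47),jar=(459.6,336.7,25,50),quartz=(602,-143,10,12))
C={n:camera(n) for n in("top","side")};o=[]
for n,c in C.items():
    hsv=cv2.cvtColor(np.ascontiguousarray(c["image"]),cv2.COLOR_RGB2HSV)
    for k,(x,y,z,zt) in D.items():
        u=project(c,[[x,y,z]])[0].astype(int); w=26
        m=((hsv[...,1]<75)&(hsv[...,2]>35)).astype(np.uint8) if k not in("jar","quartz") else blobs(c)[0]
        b=np.zeros_like(m);b[max(u[1]-w,0):u[1]+w,u[0]-w:u[0]+w]=m[max(u[1]-w,0):u[1]+w,u[0]-w:u[0]+w]
        try: ce,mk=comp(c,b,[x,y,z]);print(n,k,mk.sum(),(plane(c,[ce],z)[0]-[x,y]).round(1),rect(c,mk,zt)[2:])
        except Exception as e: print(n,k,e)
a=C["top"]["image"][125:235,140:440,::-1];s=C["side"]["image"][85:395,200:450,::-1]
cv2.imwrite("pics/ft.png",cv2.resize(a,None,fx=2.6,fy=2.6,interpolation=cv2.INTER_CUBIC));cv2.imwrite("pics/fs.png",cv2.resize(s,None,fx=1.9,fy=1.9,interpolation=cv2.INTER_CUBIC))
E
```

```text
t: 33.7
position: [608.8, -10.1, 124.9]
orientation: [180.0, -0.0, 72.0]
contact_force: [-0.6, 0.6, -0.1]
finger_gap: 86.8
grip_force: 0.0
t: 35.5
position: [369.7, -583.5, 123.4]
orientation: [180.0, -0.1, 72.1]
contact_force: [0.4, 0.6, -1.3]
finger_gap: 87.3
grip_force: 0.0
top round 310 [-0.1 -0.4] [54.9 52.3 47.1]
top small 154 [-0.8 -0.6] [ 40.3  30.  -88.9]
top oblong 333 [-0.3 -1. ] [77.9 33.1 53.3]
top cube 277 [-0.3 -0.2] [ 47.7  43.7 -17.1]
top jar 224 [ 0.1 -0.3] [48.7 41.4 47.5]
top quartz 215 [-0.2 -0.2] [ 44.5  42.7 -89. ]
side round 316 [-0.5 -0.7] [77.1 49.1 69.6]
side small 459 [ 0.4 -0.4] [40.6 30.4 64.8]
side oblong 408 [-1.  -1.8] [99.1 36.3 53. ]
side cube 528 [-0.1 -0.6] [68.5 44.9 69.5]
side jar 328 [0.  0.9] [98.7 36.9 80.5]
side quartz 350 [0.7 0.6] [45.8 40.4 64.3]
```

View pics/ft.png

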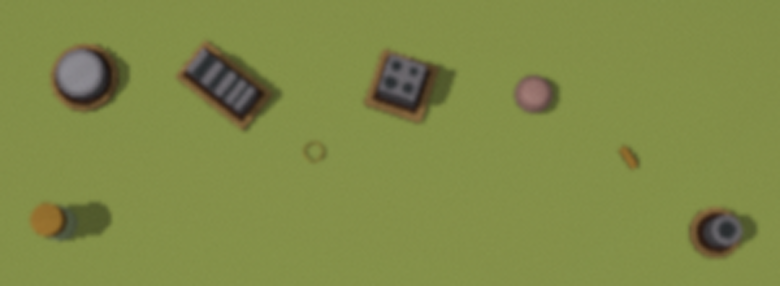

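View pics/fs.png

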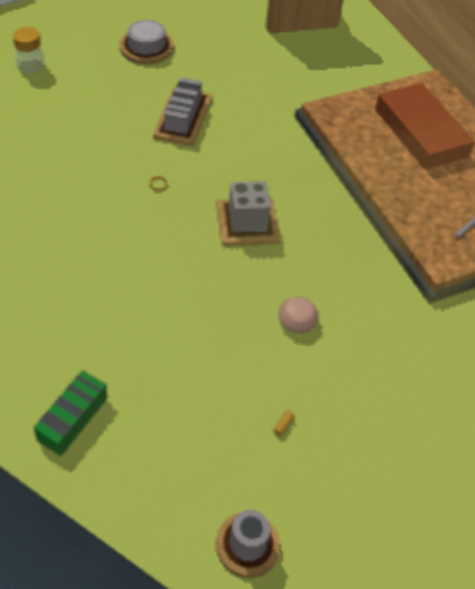

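All four blocks stand upright on their matching inlays: disc (crop top 84,76), oblong (225,84), cube (402,84), die (720,231). They sit within about 1–2 mm and 1° of the inlays. The jar and the stone have not moved.

```bash
python3 -c "
from station import r
print(r.hand_in())"
```

```text
the job is handed in; nothing more can be done
None
```

I put all four steel blocks upright on their matching stands, each within about 2 mm of its inlay's centre by the cameras and the cube and oblong within about 1°, left the jar and stone where they stood, and handed the job in at about 36 s; no verdict came back.

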